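# Raise the sash to the arrow and slide the tube box in

## Robot

A 6-joint arm with a two-finger parallel gripper is mounted at the origin on a cart in front of the work surface, level with it; the furniture and walls round the work are solid. World frame = base frame: x ahead of the robot, y to its left, z up, the work surface at z = 0. Lengths are in m, angles in rad, forces in N, time in s.
With the tool pointing down it reaches from about 0.375 to 0.9 m from the base axis. Payload 3.1 kg.
Tool frame: the origin (TCP) lies between the finger pads; the fingertips stand manip.finger_overhang ahead of it and the grasp point (between the pads) lies 5 mm behind it (manip.finger_overhang is the distance from the TCP to the fingertips, in m); z points along the fingers, y is the line along which they close (so a half turn about z gives the same grasp; the last joint's range is limited). The gripper opens to 85 mm and grips with 20 to 120 N. Pads are 22 mm wide; open, the fingers measure 114 mm over their backs; the gripper's body (76 mm by 85 mm) begins 54 mm behind the grasp point. The pads swing forward as they close: fully open they stand 13 mm farther back than shut.
Start: joints at [1.095, 0.527, 1.433, -0, 1.181, -0.178], TCP at [0.183, 0.597, 0.245] pointing down, gripper open.
Joint ranges: [-3.08, 3.08], [-0.75, 2.2], [0.22, 2.44], [-1.43, 4.57], [0, 2.65], [-2.85, 2.85]. Speed limits (rad/s): [2.79, 2.79, 3.14, 3.14, 3.14, 3.14].

## Interface

Orientations are given as a unit quaternion [x, y, z, w].
In Python, from station import manip gives the robot as it stands.
- The arm moves only by the tool drive_tool, never from a script. Its argument "plan" is a list of rows, each a list of 7 numbers: the shift along the tool's x, y, z in m, then the turn, a rotation vector about the tool's x, y, z in degrees, then the opening, from -1 (shut) to 1 (fully open). In form: [[x, y, z, wx, wy, wz, gripper], ...]. A call has 1 to 10 rows; each row shifts and turns the commanded pose from where the row before left it, along the tool's axes as they then stand; what a row does not reach is not made up. A row lasts 1/10 s, in which the tool goes at most 50 mm and 8.59 degrees, less where a joint would pass 70% of its speed; a pose out of reach is approached as far as the arm can. A call is refused whole if a number of a shift passes 0.05 or a number of a turn 8.59, either way. A call with a gripper value outside its range is refused whole. The fingers move at their own pace and stop on an object; "newtons" is the grip in N (left out, the last holds). Time passes only in rows, so rows that do not move let the fingers close. It gives the time, the measured TCP pose, the force, the opening and the grip force at its end, in the units of the state.
- manip.sense(): the state, without advancing time (a new reading comes with each control period).
- manip.snapshot(name): name is "side" or "top"; returns a dict with "image" (384x512x3 uint8, red, green, blue), "z_map" (384x512 float32, m along the optical axis (not along the pixel's ray), 0 where there is no reading), "fov_y" (degrees; the focal length in pixels is half the picture's height over the tangent of half this angle, whatever the lens; pixels are square), "cx", "cy" (the principal point, pixels), "k1" (the pictures are not rectified: a ray, as slopes to the right and down, at radius r is drawn at 1 + k1 r^2 times it, then the intrinsics apply), "extrinsics" (4x4, takes a point from camera to world coordinates). Camera axes: x right, y up, looking along -z (the intrinsics and any distortion apply to the point x, -y, -z); pixel columns grow to the right and rows downward; lengths in m; the calibration is good to about 2 mm. A picture is of the moment at which its call begins.
- manip.sign_off(): hands the job in; it is judged then, once.
The state is a dict: "t": time; "q": joint angles; "qd": joint speeds; "tau": joint torques, N m; "tcp_pos": TCP position; "tool_rot": TCP orientation; "force": force on the tool from outside, world axes, zero at the start; "ft_torque": the same for the moment, N m; "finger_gap": opening from 0.0 (shut) to 1.0 (fully open); "gripper_force": force on a finger pad.
Only numpy, scipy, OpenCV 4.12 (cv2) and the standard library are available. Lean on these libraries where they do the work, as an engineer would, in place of code of your own. Each camera call takes 0.05 s, during which the arm holds its last target. There are 200 camera calls.

## Task

First push the enclosure's sliding window up from beneath its lip until the lip is level with the green arrow on the post, where it stays by itself. Then, with the fingers, slide the yellow tube box along the worktop under the window until the whole box is behind the red line. Grasp and lift nothing, and leave the bottle and jar inside and the timer and marker outside where they are.

Things in the scene. Friction and masses are not known exactly. Their poses are not given: they have to be found in the camera images.
- enclosure: Clear benchtop enclosure, fixed, open in front and without a floor, 430 mm wide, with two aluminium guide posts, 36 mm deep and 490 mm tall, at its front corners. Origin on the worktop under the middle of the sash pane; x to its rear, y to its left, z up. The opening is 340 mm wide between the posts; inside it is 185 mm deep behind the pane and 330 mm high.
- sash (a joint): Counterweighted window (the sash) that slides straight up between the posts: value = height above its lowest position in m, 0 to 0.21. It is balanced, stays wherever it is left, and needs about 4 N straight up or down to move slowly. At 0 there is a gap of 100 mm between worktop and lip. The lip must not be pinched: fingers may not bear on its top and its underside at once.
- sash_lip (a point): Middle of the front edge of the aluminium lip along the sash's lower edge, at half its thickness. The lip is level, 330 mm long, 12 mm thick (underside 6 mm below this point) and stands out 36 mm from the pane toward the robot. The pane rises to 234 mm above it; below the lip there is nothing. Axes as the enclosure's.
- height_arrow: Green clip on the left-hand guide post, 22 mm high, with an arrow that points at the end of the lip; origin at the arrow's point, 230 to 280 mm above the worktop. Axes as the enclosure's. It is fixed.
- work_line (a point): Middle of the rear edge of the red line, 8 mm wide, on the worktop inside the enclosure, parallel to the sash, 30 mm behind the pane. Axes as the enclosure's (x to the rear); behind the line is +x.
- tube_box: Loose yellow tube box with a clear fixed lid, 93 mm (x) by 118 mm (y) by 50 mm over all; its walls measure 84 mm in x, the lid's edges stand out 4.5 mm at front and rear. About 0.25 kg. Origin at the centre of its underside. It stands before the enclosure.
- box_corner_0 (a point): Corner of the tube box's 93 x 118 mm outline at -x, +y (near left), at the height of its underside.
- box_corner_1 (a point): Corner of the tube box's 93 x 118 mm outline at -x, -y (near right), at the height of its underside.
- box_corner_2 (a point): Corner of the tube box's 93 x 118 mm outline at +x, +y (far left), at the height of its underside.
- box_corner_3 (a point): Corner of the tube box's 93 x 118 mm outline at +x, -y (far right), at the height of its underside.
- amber_bottle: Loose amber bottle, 43 mm across, 66 mm tall, in the rear left corner of the enclosure; origin at the centre of its underside. Leave it.
- red_cap_jar: Loose jar with red cap, 43 mm across, 43 mm tall, in the rear right corner of the enclosure; origin at the centre of its underside. Leave it.
- timer: Loose white bench timer, 21 x 70 x 62 mm, on the worktop to the right of the enclosure's front; origin at the centre of its underside. Leave it.
- marker_red: Loose white marker with red cap, 12 x 130 x 14 mm, on the worktop at the front right; origin at the centre of its underside. Leave it.
Not all that is in view belongs to the job. Leave any turquoise look-alike of the tube_box alone.

How it is judged:
By the outcome, as a careful person would: the job done as asked, in the order asked, and still so for the second after the job is handed in, with the robot touching nothing.
It also fails if it takes over 58 s, if anything falls off the work surface, if the arm or the gripper's body presses on something with over 40 N, if the wrist force passes 120 N, or if a joint passes its speed limit or range.

## Working session

There is one attempt and no reset: what is moved stays moved. The work goes in short steps, Python scripts to look and compute and a tool call to move; the robot and the scene stay as the last step left them, time stands still between calls to the robot, and variables do not carry over. Pictures are saved under pics/ and viewed, at most 10 in all, crops included, and the job is handed in when it is done.

Besides the shell and the picture viewer there is one more tool, called after ">>>" as name(argument=value, ...) on one line, values as JSON. drive_tool: Moves the arm, as the interface text tells. Its arguments: {"type":"object","properties":{"plan":{"type":"array"},"newtons":{"type":"number"}},"required":["plan"]}

```bash
ls; mkdir -p pics; cat > h.py <<'E'
import numpy as np, cv2
from station import manip
def cam(s):
    f=192/np.tan(np.radians(s['fov_y'])/2); return f
def ray(s,u,v):
    f=cam(s); K=np.array([[f,0,s['cx']],[0,f,s['cy']],[0,0,1]])
    p=cv2.undistortPoints(np.array([[[u,v]]],float),K,np.array([s['k1'],0,0,0.]))[0,0]
    E=s['extrinsics']; d=E[:3,:3]@np.array([p[0],-p[1],-1]); return E[:3,3],d
def onz(s,u,v,z):
    o,d=ray(s,u,v); return o+d*(z-o[2])/d[2]
def pt(s,u,v):
    o,d=ray(s,u,v); return o+d*s['z_map'][int(round(v)),int(round(u))]
def proj(s,P):
    E=s['extrinsics']; c=E[:3,:3].T@(np.array(P)-E[:3,3]); f=cam(s)
    a,b=c[0]/-c[2],-c[1]/-c[2]; k=1+s['k1']*(a*a+b*b); return s['cx']+f*a*k,s['cy']+f*b*k
def save(s,n,crop=None,sc=1.5):
    im=s['image'][:,:,::-1]
    if crop: im=im[crop[1]:crop[3],crop[0]:crop[2]]
    cv2.imwrite('pics/'+n+'.png',cv2.resize(im,None,fx=sc,fy=sc,interpolation=cv2.INTER_CUBIC))
E
python3 - <<'E'
from h import *
for n in('side','top'):
    s=manip.snapshot(n); save(s,n+'0'); print(n,s['extrinsics'].round(3).tolist(),s['fov_y'],s['k1'])
    np.savez(n+'0.npz',**s)
st=manip.sense(); print(st, manip.finger_overhang)
E
```

```text
pics
side [[0.352, 0.534, -0.769, -0.316], [-0.936, 0.188, -0.297, -0.41], [-0.014, 0.824, 0.566, 0.823], [0.0, 0.0, 0.0, 1.0]] 50.988473142754906 0.03462897692460827
top [[-0.008, 0.98, -0.198, 0.28], [-1.0, -0.009, -0.004, -0.066], [-0.005, 0.197, 0.98, 1.645], [0.0, 0.0, 0.0, 1.0]] 45.12297045147173 0.0365002319187547
{'t': 0.1, 'q': array([ 1.09449653e+00,  5.28381636e-01,  1.43378459e+00,  2.69081199e-05,
        1.18141652e+00, -1.78468760e-01]), 'qd': array([-0.00131893, -0.00361182, -0.00501151, -0.0010056 , -0.00077031,
       -0.00141871]), 'tau': array([-1.69555901e-04, -4.43302917e+01, -1.78584856e+01, -2.27662872e-04,
        3.87971231e-03, -1.16863259e-05]), 'tcp_pos': array([0.18305988, 0.59693677, 0.24442296]), 'tool_rot': array([ 1.48370731e-01,  9.88931310e-01, -9.38196106e-04, -3.31755727e-04]), 'force': array([0.43709471, 0.06721975, 0.1455208 ]), 'ft_torque': array([-0.03219161, -0.01904562, -0.00589497]), 'gripper_force': 0.0, 'finger_gap': 0.9987663145812875} 0.014
```

View pics/side0.png

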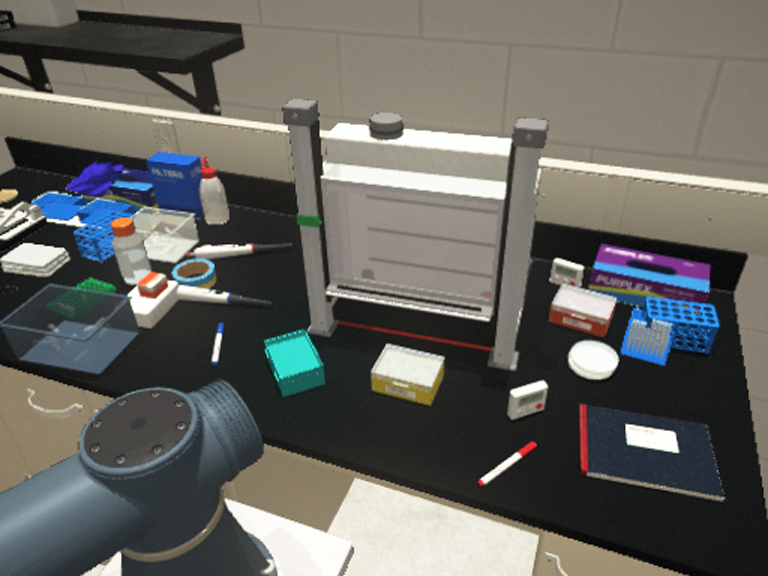

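View pics/top0.png

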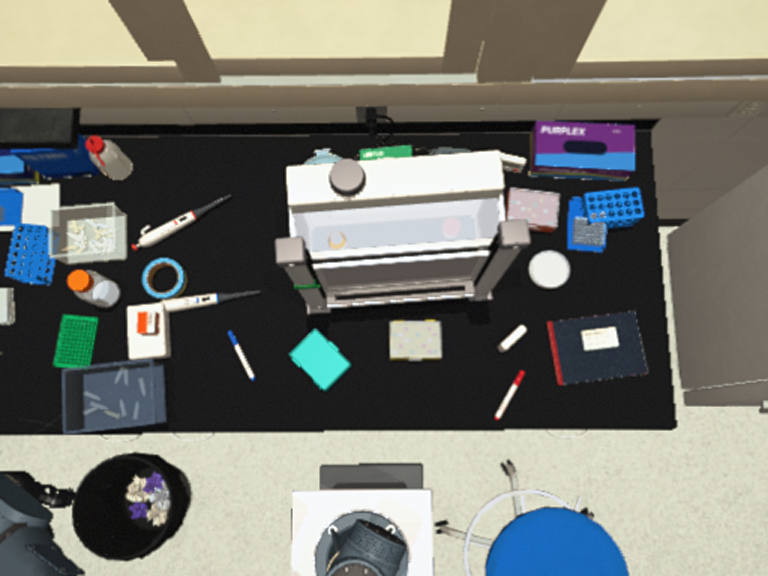

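The side view shows the yellow box at (408,374), the lip from (328,290) to (492,316), the green clip at (309,220) and the red line from (340,323) to (490,348). The turquoise decoy is at (295,362) and the timer at (528,400). Next I'll measure these.

```bash
python3 - <<'E'
from h import *
s=dict(np.load('side0.npz')); t=dict(np.load('top0.npz'))
save(s,'sideA',(185,120,375,280),4)
def cc(s,lo,hi,box,name,minA=15):
    h=cv2.cvtColor(s['image'],cv2.COLOR_RGB2HSV); m=cv2.inRange(h,lo,hi)
    M=np.zeros_like(m); x0,y0,x1,y1=box; M[y0:y1,x0:x1]=m[y0:y1,x0:x1]
    n,l,st,c=cv2.connectedComponentsWithStats(M)
    for i in range(1,n):
        if st[i,4]>=minA: print(name,st[i],c[i].round(1))
    return M
# red line side
m=cc(s,(0,120,60),(8,255,255),(215,205,335,240),'red')|cc(s,(172,120,60),(180,255,255),(215,205,335,240),'red')
v,u=np.nonzero(m); P=np.array([onz(s,a,b,0) for a,b in zip(u,v)])
vx,vy,x0,y0=cv2.fitLine(P[:,:2].astype(np.float32),cv2.DIST_HUBER,0,.01,.01).ravel(); 
print('line dir deg',np.degrees(np.arctan2(vy,vx)),'pt',x0,y0,'ends',P[P[:,1].argmin()],P[P[:,1].argmax()])
d=(P[:,0]-x0)*vy-(P[:,1]-y0)*vx; print('width',np.percentile(d,[2,98]))
g=cc(s,(45,120,50),(75,255,255),(190,130,225,165),'green'); v,u=np.nonzero(g)
Q=np.array([pt(s,a,b) for a,b in zip(u,v)]); print('green',Q.min(0),Q.max(0),np.median(Q,0))
y=cc(s,(20,120,60),(35,255,255),(230,220,310,280),'yellow')
v,u=np.nonzero(y); Q=np.array([pt(s,a,b) for a,b in zip(u,v)]); print('yel',Q.min(0),Q.max(0),np.median(Q,0))
# lip
for u_,v_ in [(221,194),(260,200),(300,207),(325,211)]:
    for dv in range(-6,9): p=pt(s,u_,v_+dv); print(u_,v_+dv,p.round(3),s['image'][v_+dv,u_])
E
```

```text
red [226 214 101  20 272] [278.4 223.8]
line dir deg -85.98953 pt 0.63091695 -0.09684127 ends [ 6.38161071e-01 -2.51216489e-01  1.11022302e-16] [0.62080551 0.08075085 0.        ]
width [-0.00646992  0.00645076]
green [198 142  16   9  95] [205.2 146.8]
green [-0.31568088 -0.40951741  0.26528137] [0.57967034 0.1253864  0.82337548] [0.56660912 0.10118678 0.27665621]
yellow [247 243  49  28 349] [272.4 259.6]
yel [-0.31568088 -0.40951741 -0.00175998] [ 0.53043971 -0.05714315  0.82337548] [ 0.44689287 -0.15387255  0.01950912]
221 188 [0.579 0.069 0.134] [140 136 126]
221 189 [0.572 0.065 0.136] [144 139 131]
221 190 [0.568 0.063 0.135] [166 161 151]
221 191 [0.564 0.061 0.135] [186 181 171]
221 192 [0.561 0.06  0.133] [186 180 171]
221 193 [0.558 0.059 0.132] [161 154 146]
221 194 [0.559 0.06  0.128] [142 136 126]
221 195 [0.557 0.059 0.125] [220 214 204]
221 196 [0.551 0.056 0.126] [204 197 188]
221 197 [0.599 0.082 0.084] [65 66 61]
221 198 [0.672 0.122 0.02 ] [65 64 60]
221 199 [0.672 0.122 0.016] [106 101  97]
221 200 [0.667 0.12  0.016] [112 109 103]
221 201 [0.664 0.119 0.014] [106
[... 1316 characters left out ...]
00 215 [ 0.695 -0.151  0.002] [28 28 27]
325 205 [ 0.604 -0.246  0.131] [186 180 171]
325 206 [ 0.595 -0.248  0.134] [188 183 172]
325 207 [ 0.591 -0.249  0.134] [188 183 173]
325 208 [-0.316 -0.41   0.823] [187 181 170]
325 209 [ 0.584 -0.251  0.132] [189 184 173]
325 210 [ 0.58  -0.252  0.132] [169 165 154]
325 211 [ 0.577 -0.253  0.131] [144 138 130]
325 212 [ 0.583 -0.252  0.123] [224 218 207]
325 213 [ 0.579 -0.253  0.122] [226 220 210]
325 214 [ 0.575 -0.254  0.122] [101  98  94]
325 215 [ 0.728 -0.227 -0.002] [22 22 20]
325 216 [ 0.719 -0.229  0.   ] [23 23 21]
325 217 [ 0.716 -0.23  -0.001] [23 22 19]
325 218 [ 0.708 -0.232  0.001] [25 24 22]
325 219 [ 0.7   -0.233  0.003] [26 26 25]
```

View pics/sideA.png

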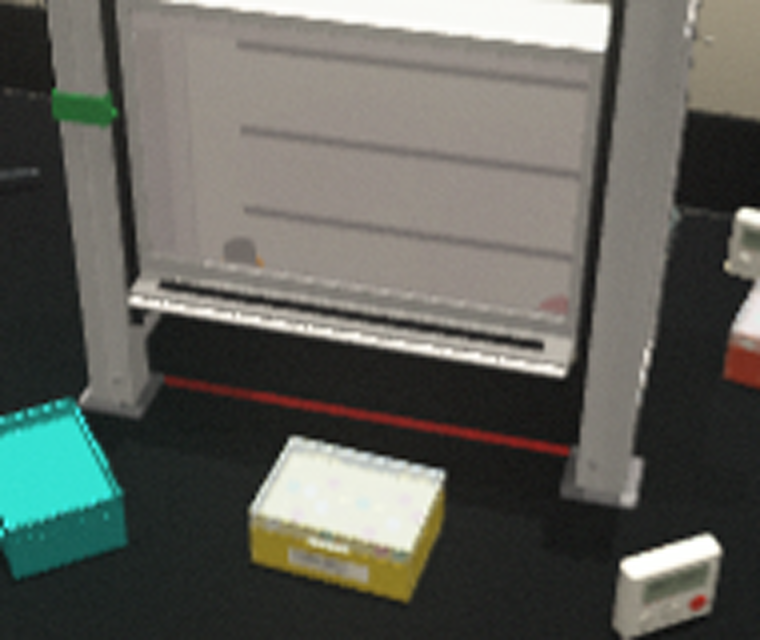

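The crop shows the green arrow's tip at crop (115,107), the box lid's corners near (293,437), (445,468), (410,555) and (250,512), and the lip front spanning (132,302) to (575,370). The enclosure's yaw is about 4°. I'll measure the box and arrow while making the first transit.

```bash
python3 - <<'E'
from h import *
s=dict(np.load('side0.npz')); t=dict(np.load('top0.npz'))
yaw=np.radians(4); e=np.array([np.cos(yaw),np.sin(yaw),0]); n=np.array([-e[1],e[0],0]); O=np.array([.604,-.087,0])
def enc(p): p=np.array(p)-O; return np.array([p@e,p@n,p[2]]).round(4)
# arrow
for ex in(-.03,-.02,-.01,0):
    o,d=ray(s,214.0,146.7); k=(ex-(o-O)@e)/(d@e); print('arrow',ex,enc(o+k*d))
print('lid corners side',[enc(onz(s,a/4+185,b/4+120,.05)) for a,b in[(293,437),(445,468),(410,555),(250,512)]])
for P in([185+250/4,120+562/4],[185+407/4,120+602/4]): print('bottom',enc(onz(s,*P,0)))
h=t['image'][205:250,250:305].astype(int); m=((h.max(2)>90)).astype(np.uint8)
c=max(cv2.findContours(m,cv2.RETR_EXTERNAL,cv2.CHAIN_APPROX_NONE)[0],key=cv2.contourArea)
r=cv2.minAreaRect(c); b=cv2.boxPoints(r)+[250,205]; print(r)
W=[onz(t,a,v,.05) for a,v in b]; print('top lid',[enc(w) for w in W],'centre',enc(np.mean(W,0)))
for i in range(4): d=W[(i+1)%4]-W[i]; print(np.linalg.norm(d).round(4),np.degrees(np.arctan2(d[1],d[0])).round(1))
E
```

```text
arrow -0.03 [-0.03    0.1602  0.2839]
arrow -0.02 [-0.02    0.1647  0.278 ]
arrow -0.01 [-0.01    0.1693  0.272 ]
arrow 0 [0.     0.1739 0.2661]
lid corners side [array([-0.073 ,  0.0227,  0.05  ]), array([-0.0762, -0.0926,  0.05  ]), array([-0.1685, -0.0889,  0.05  ]), array([-0.1578,  0.0281,  0.05  ])]
bottom [-0.1565  0.0303  0.    ]
bottom [-0.1637 -0.0868  0.    ]
((27.0, 21.5), (27.0, 34.0), 90.0)
top lid [array([-0.0695,  0.0215,  0.05  ]), array([-0.0789, -0.0968,  0.05  ]), array([-0.1726, -0.0879,  0.05  ]), array([-0.1635,  0.029 ,  0.05  ])] centre [-0.1211 -0.0336  0.05  ]
0.1186 -90.5
0.0942 178.6
0.1172 89.5
0.0942 -0.6
```

>>> drive_tool(plan=[[0,0,0,0,0,-7,1],[0,0,0,0,0,-7,1],[0,0,0,0,0,-7,1]])

```text
t: 0.4
tcp_pos: [0.1831, 0.5971, 0.2447]
tool_rot: [-0.037, 0.999, -0.001, -0.0]
force: [0.7, -1.3, 0.0]
finger_gap: 1.0
gripper_force: 0.0
```

>>> drive_tool(plan=[[-0.021,-0.036,0,0,0,0,-1],[-0.021,-0.036,0,0,0,0,-1],[-0.021,-0.036,0,0,0,0,-1],[-0.021,-0.036,0,0,0,0,-1],[-0.021,-0.036,0,0,0,0,-1],[-0.021,-0.036,0,0,0,0,-1],[-0.021,-0.036,0,0,0,0,-1],[-0.021,-0.036,0,0,0,0,-1],[-0.021,-0.036,0,0,0,0,-1],[-0.021,-0.036,0,0,0,0,-1]])

```text
t: 1.4
tcp_pos: [0.4181, 0.2512, 0.2451]
tool_rot: [-0.034, 0.999, -0.0, -0.0]
force: [-1.3, 0.4, 0.7]
finger_gap: -0.007
gripper_force: 0.0
```

```bash
python3 -c "
from h import *
s=manip.sense();print(s['t'],s['q'].round(4).tolist(),s['tcp_pos'].round(4),s['tool_rot'].round(3))"
```

```text
1.4 [0.3114, 0.3442, 1.7688, 0.0, 1.029, -1.3282] [0.4181 0.2512 0.2451] [-0.034  0.999 -0.    -0.   ]
```

>>> drive_tool(plan=[[-0.006,-0.035,0,0,0,0,-1],[-0.006,-0.035,0,0,0,0,-1],[-0.006,-0.035,0,0,0,0,-1],[-0.006,-0.035,0,0,0,0,-1],[-0.006,-0.035,0,0,0,0,-1],[-0.006,-0.035,0,0,0,0,-1],[-0.006,-0.035,0,0,0,0,-1],[-0.006,-0.035,0,0,0,0,-1],[-0.006,-0.035,0,0,0,0,-1],[-0.006,-0.035,0,0,0,0,-1]])

```text
t: 2.4
tcp_pos: [0.5013, -0.0937, 0.245]
tool_rot: [-0.034, 0.999, 0.0, -0.0]
force: [0.7, -0.9, -0.4]
finger_gap: -0.002
gripper_force: 0.0
```

>>> drive_tool(plan=[[0,0,0,0,-8,0,-1],[0,0,0,0,-8,0,-1],[0,0,0,0,-8,0,-1],[0,0,0,0,-8,0,-1],[0,0,0,0,-8,0,-1]])

```text
t: 2.9
tcp_pos: [0.5131, -0.0793, 0.2652]
tool_rot: [-0.023, 0.955, 0.013, 0.294]
force: [-0.2, -0.6, -1.2]
finger_gap: 0.004
gripper_force: 0.0
```

```bash
python3 -c "
from h import *
from scipy.spatial.transform import Rotation as R
s=manip.sense();print(s['t'],s['q'].round(4).tolist(),s['tcp_pos'].round(4),R.from_quat(s['tool_rot']).as_matrix().round(3).tolist())"
```

```text
2.9 [-0.558, 0.2315, 2.0755, 0.8218, 0.4681, -2.8553] [ 0.5131 -0.0793  0.2652] [[-0.826, -0.052, 0.561], [-0.037, 0.999, 0.039], [-0.562, 0.012, -0.827]]
```

>>> drive_tool(plan=[[0,0,0,0,0,8.5,-1],[0,0,0,0,0,8.5,-1],[0,0,0,0,0,8.5,-1],[0,0,0,0,0,8.5,-1],[0,0,0,0,0,8.5,-1],[0,0,0,0,0,8.5,-1],[0,0,0,0,0,8.5,-1],[0,0,0,0,0,8.5,-1],[0,0,0,0,0,8.5,-1],[0,0,0,0,0,8.5,-1]])

```text
t: 3.9
tcp_pos: [0.5148, -0.079, 0.2668]
tool_rot: [0.627, 0.721, 0.208, 0.208]
force: [-0.7, 0.3, 0.9]
finger_gap: -0.0
gripper_force: 0.0
```

>>> drive_tool(plan=[[0,0,0,0,0,8.5,-1],[0,0,0,0,0,8.5,-1],[0,0,0,0,0,8.5,-1],[0,0,0,0,0,8.5,-1],[0,0,0,0,0,8.5,-1],[0,0,0,0,0,8.5,-1],[0,0,0,0,0,8.5,-1],[0,0,0,0,0,8.5,-1],[0,0,0,0,0,8.5,-1],[0,0,0,0,0,8.5,-1]])

```text
t: 4.9
tcp_pos: [0.5148, -0.079, 0.2668]
tool_rot: [0.949, 0.108, 0.294, 0.013]
force: [-0.1, 0.2, 0.1]
finger_gap: 0.001
gripper_force: 0.0
```

```bash
cat > kin.py <<'E'
import numpy as np
from scipy.optimize import least_squares
from scipy.spatial.transform import Rotation as R
# tool dir from q: forearm angle a=q2+q3 in plane, tool = bend q5 about axis rolled by q4
def fk(q,p):
    L1,L2,phi,d,Lt,off=p; q1,q2,q3,q4,q5,q6=q; a=q2+q3
    w=np.array([L1*np.sin(q2)+L2*np.sin(a+phi),off,d+L1*np.cos(q2)+L2*np.cos(a+phi)])
    T=R.from_euler('z',q1)*R.from_euler('y',a)*R.from_euler('z',q4)*R.from_euler('y',q5)*R.from_euler('z',q6)
    return R.from_euler('z',q1).apply(w)+T.apply([0,0,Lt]),T
D=[([1.09449653,.528381636,1.43378459,0,1.18141652,-.17846876],[.18305988,.59693677,.24442296]),
([0.3114,0.3442,1.7688,0.0,1.029,-1.3282],[.4181,.2512,.2451]),
([-0.558,0.2315,2.0755,0.8218,0.4681,-2.8553],[.5131,-.0793,.2652])]
E
python3 - <<'E'
from h import *; from kin import *
s=manip.sense(); print(s['t'],s['q'].round(4).tolist(),s['tcp_pos'].round(4))
for q,_ in D: print(fk(q,[.3,.3,0,.3,.28,.11])[1].as_matrix().round(3).tolist())
D.append((s['q'],s['tcp_pos']))
f=lambda p:np.concatenate([fk(q,p)[0]-x for q,x in D])
for g in([.35,.35,.1,.3,.28,.11],[.4,.4,-.1,.2,.28,.11]): r=least_squares(f,g); print(r.x.round(4),r.cost)
print(R.from_quat(s['tool_rot']).as_matrix().round(3).tolist(), fk(s['q'],r.x)[1].as_matrix().round(3).tolist())
E
```

```text
4.9 [-0.5549, 0.2304, 2.0704, 0.8142, 0.4703, 0.1192] [ 0.5148 -0.079   0.2668]
[[-0.293, -0.956, -0.001], [-0.956, 0.293, -0.002], [0.002, 0.0, -1.0]]
[[0.069, -0.998, -0.0], [-0.998, -0.069, -0.0], [0.0, 0.0, -1.0]]
[[0.053, -0.826, 0.561], [-0.999, -0.037, 0.039], [-0.012, -0.562, -0.827]]
[0.5881 0.4078 0.2832 0.274  0.2827 0.111 ] 2.809603549909144e-09
[0.5881 0.4078 0.2832 0.274  0.2827 0.111 ] 2.8096035499095596e-09
[[0.803, 0.198, 0.562], [0.213, -0.976, 0.039], [0.556, 0.088, -0.826]] [[-0.198, 0.803, 0.562], [0.976, 0.213, 0.039], [-0.088, 0.556, -0.826]]
```

```bash
cat >> kin.py <<'E'
P=[.5881,.4078,.2832,.274,.2827,.111]
lo=np.array([-3.08,-.75,.22,-1.43,0.05,-2.85])+.02; hi=np.array([3.08,2.2,2.44,4.57,2.65,2.85])-.02
yaw=np.radians(4); O=np.array([.604,-.087,0]); ER=R.from_euler('z',yaw)
def toolR(tilt,head):  # tool z: down tilted by tilt toward heading (deg, world); tool x up-forward
    h=np.radians(head); f=np.array([np.cos(h),np.sin(h),0]); t=np.radians(tilt)
    z=np.sin(t)*f-np.cos(t)*np.array([0,0,1]); x=np.cos(t)*f+np.sin(t)*np.array([0,0,1]); y=np.cross(z,x)
    return R.from_matrix(np.c_[x,y,z])
def ik(pe,T,q0):
    pw=O+ER.apply(pe)
    def f(q):
        x,Tq=fk(q,P); return np.r_[(x-pw)*10,(T.inv()*Tq*R.from_euler('z',np.pi/2)).as_rotvec()]
    r=least_squares(f,np.clip(q0,lo,hi),bounds=(lo,hi)); return r.x,np.sqrt(2*r.cost)
E
python3 - <<'E'
from kin import *
q0=[-.555,.23,2.07,.81,.47,.2]
for head in(4,-8,-19):
  for tilt in(30,38,45,55):
    T=toolR(tilt,head); q=q0
    for pe in([-.10,0,.2],[-.08,0,.10],[-.025,0,.10],[-.025,0,.26],[-.17,-.034,.03],[-.08,-.034,.03],[.03,-.034,.03]):
        q,e=ik(pe,T,q); print(head,tilt,pe,q.round(2),round(e,3) if e>.002 else 'ok')
E
```

```text
4 30 [-0.1, 0, 0.2] [-0.58  0.36  2.11  0.94  0.38  0.09] ok
4 30 [-0.08, 0, 0.1] [-0.54  0.62  2.14  1.79  0.3  -0.78] ok
4 30 [-0.025, 0, 0.1] [-0.47  0.64  2.01  1.47  0.26 -0.38] ok
4 30 [-0.025, 0, 0.26] [-0.47  0.33  1.88  0.53  0.53  0.62] ok
4 30 [-0.17, -0.034, 0.03] [-0.79  0.86  2.34  2.34  0.56 -1.65] ok
4 30 [-0.08, -0.034, 0.03] [-0.61  0.81  2.13  2.13  0.38 -1.21] ok
4 30 [0.03, -0.034, 0.03] [-0.47  0.82  1.87  1.58  0.26 -0.49] ok
4 38 [-0.1, 0, 0.2] [-0.64  0.39  2.21  1.56  0.41 -0.58] ok
4 38 [-0.08, 0, 0.1] [-0.6   0.68  2.23  2.23  0.5  -1.28] ok
4 38 [-0.025, 0, 0.1] [-0.51  0.69  2.1   2.11  0.41 -1.06] ok
4 38 [-0.025, 0, 0.26] [-0.51  0.33  1.98  0.96  0.43  0.18] ok
4 38 [-0.17, -0.034, 0.03] [-0.88  0.98  2.42  2.4   0.83 -1.85] ok
4 38 [-0.08, -0.034, 0.03] [-0.67  0.88  2.2   2.34  0.62 -1.5 ] ok
4 38 [0.03, -0.034, 0.03] [-0.51  0.86  1.94  2.15  0.41 -1.1 ] ok
4 45 [-0.1, 0, 0.2] [-0.69  0.45  2.29  1.94  0.55 -1.02] ok
4 45 [-0.08, 0, 0.1] [-0.65  0.76  2.3   2.37  0.73 -1.49] ok
4 45 [-0.025, 0, 0.1] [-0.55  0.74  2.17  2.34  0.61 -1.33] ok
4 45 [-0
[... 3752 characters left out ...]
07 -1.38] 0.007
-19 45 [-0.17, -0.034, 0.03] [-0.64  0.95  2.42  2.93  0.85 -1.68] 0.181
-19 45 [-0.08, -0.034, 0.03] [-0.51  0.97  2.29  2.98  0.91 -1.6 ] ok
-19 45 [0.03, -0.034, 0.03] [-0.37  0.91  2.02  3.09  0.57 -1.56] ok
-19 55 [-0.1, 0, 0.2] [-0.46  0.58  2.42  3.    0.81 -1.55] 0.005
-19 55 [-0.08, 0, 0.1] [-0.43  0.93  2.4   3.06  1.15 -1.59] ok
-19 55 [-0.025, 0, 0.1] [-0.35  0.86  2.25  3.12  0.93 -1.57] ok
-19 55 [-0.025, 0, 0.26] [-0.35  0.41  2.18  3.1   0.4  -1.55] ok
-19 55 [-0.17, -0.034, 0.03] [-0.57  0.98  2.42  3.05  0.93 -1.7 ] 0.338
-19 55 [-0.08, -0.034, 0.03] [-0.53  1.14  2.36  2.97  1.31 -1.64] ok
-19 55 [0.03, -0.034, 0.03] [-0.37  1.    2.08  3.1   0.9  -1.57] ok
```

>>> drive_tool(plan=[[0,0,0,0,0,5,-1],[0,0,0,0,0,5,-1],[0,0,0,0,5.5,0,-1],[0,0,0,0,5.5,0,-1]])

```text
t: 5.3
tcp_pos: [0.5159, -0.075, 0.2667]
tool_rot: [0.936, 0.031, 0.349, -0.02]
force: [0.5, 1.0, -0.5]
finger_gap: 0.006
gripper_force: 0.0
```

>>> drive_tool(plan=[[-0.012,0.0014,0.012,0,0,0,-1],[-0.012,0.0014,0.012,0,0,0,-1],[-0.012,0.0014,0.012,0,0,0,-1],[-0.012,0.0014,0.012,0,0,0,-1],[-0.012,0.0014,0.012,0,0,0,-1],[-0.012,0.0014,0.012,0,0,0,-1],[-0.012,0.0014,0.012,0,0,0,-1],[-0.012,0.0014,0.012,0,0,0,-1],[-0.012,0.0014,0.012,0,0,0,-1],[-0.012,0.0014,0.012,0,0,0,-1]])

```text
t: 6.3
tcp_pos: [0.5041, -0.0873, 0.0961]
tool_rot: [0.937, 0.03, 0.348, -0.02]
force: [-0.2, -0.6, 0.1]
finger_gap: -0.001
gripper_force: 0.0
```

```bash
cat > st.py <<'E'
from h import *; from kin import *
def rep():
    s=manip.sense(); T=R.from_quat(s['tool_rot']); print(s['t'],'q',s['q'].round(3).tolist(),'enc',ER.inv().apply(s['tcp_pos']-O).round(4),'F',s['force'].round(1))
    print('tool in enc',(ER.inv()*T).as_matrix().round(3).tolist())
if __name__=='__main__': rep()
E
python3 st.py; python3 - <<'E'
from h import *
save(manip.snapshot('side'),'s1',(185,90,385,280),4)
E
```

```text
6.3 q [-0.65, 0.733, 2.311, 2.314, 0.642, -1.434] enc [-0.0997  0.0066  0.0961] F [-0.2 -0.6  0.1]
tool in enc [[0.758, 0.002, 0.653], [-0.01, -1.0, 0.014], [0.652, -0.017, -0.758]]
```

View pics/s1.png

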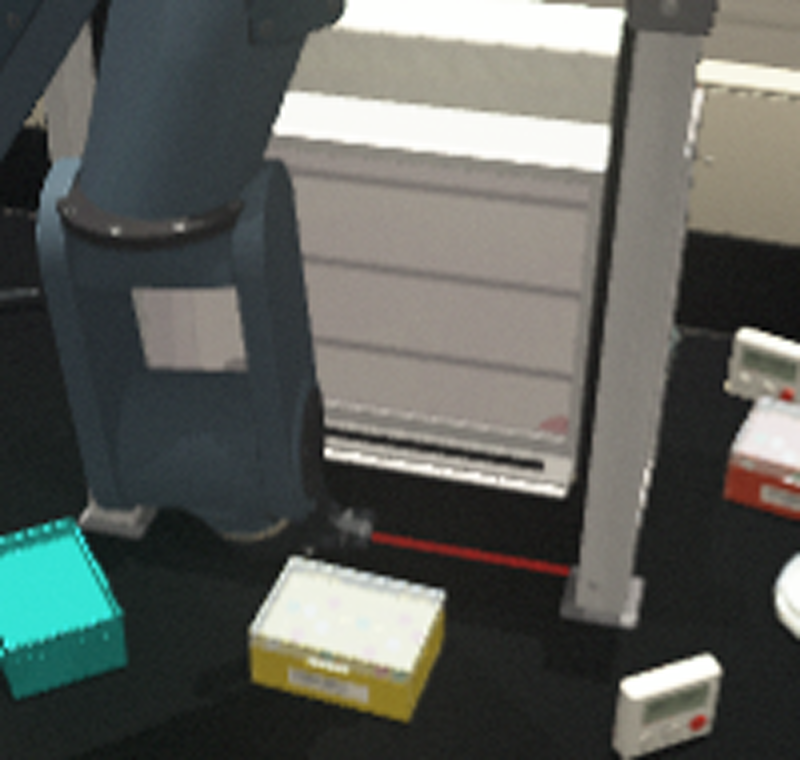

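The picture shows the fingers at about (350,525), clear of the box, with the lip still down and the red line partly hidden. Next I go in under the lip.

>>> drive_tool(plan=[[0.0077,0,0.0066,0,0,0,-1],[0.0077,0,0.0066,0,0,0,-1],[0.0077,0,0.0066,0,0,0,-1],[0.0077,0,0.0066,0,0,0,-1],[0.0077,0,0.0066,0,0,0,-1],[0.0077,0,0.0066,0,0,0,-1],[0,0,0,0,0,0,-1]])

```text
t: 7.05
tcp_pos: [0.5657, -0.0826, 0.0977]
tool_rot: [0.937, 0.031, 0.348, -0.02]
force: [0.9, -0.3, -0.6]
finger_gap: 0.002
gripper_force: 0.0
```

>>> drive_tool(plan=[[0.0033,0,-0.0038,0,0,0,-1],[0.0033,0,-0.0038,0,0,0,-1],[0.0033,0,-0.0038,0,0,0,-1],[0.0033,0,-0.0038,0,0,0,-1],[0.0033,0,-0.0038,0,0,0,-1],[0.0033,0,-0.0038,0,0,0,-1]])

```text
t: 7.65
tcp_pos: [0.5632, -0.0826, 0.127]
tool_rot: [0.938, 0.03, 0.346, -0.021]
force: [-5.2, 0.7, -3.1]
finger_gap: -0.003
gripper_force: 3.4
```

```bash
python3 st.py
```

```text
7.65 q [-0.543, 0.632, 2.153, 2.099, 0.464, -1.061] enc [-0.0404  0.0072  0.127 ] F [-5.2  0.7 -3.1]
tool in enc [[0.76, 0.002, 0.65], [-0.011, -1.0, 0.015], [0.65, -0.018, -0.76]]
```

>>> drive_tool(plan=[[0.0066,0,-0.0075,0,0,0,-1],[0.0066,0,-0.0075,0,0,0,-1],[0.0066,0,-0.0075,0,0,0,-1],[0.0066,0,-0.0075,0,0,0,-1],[0.0066,0,-0.0075,0,0,0,-1],[0.0066,0,-0.0075,0,0,0,-1],[0.0066,0,-0.0075,0,0,0,-1],[0.0066,0,-0.0075,0,0,0,-1],[0.0066,0,-0.0075,0,0,0,-1],[0,0,0,0,0,0,-1]])

```text
t: 8.65
tcp_pos: [0.5643, -0.0829, 0.218]
tool_rot: [0.937, 0.032, 0.347, -0.022]
force: [-7.2, 1.2, -1.3]
finger_gap: -0.002
gripper_force: 2.7
```

```bash
python3 st.py; python3 - <<'E'
from h import *
s=manip.snapshot('side'); np.savez('s2.npz',**s); save(s,'s2',(185,70,385,220),4)
E
```

```text
8.65 q [-0.544, 0.408, 2.088, 1.476, 0.403, -0.382] enc [-0.0394  0.0068  0.218 ] F [-7.2  1.2 -1.3]
tool in enc [[0.758, 0.005, 0.652], [-0.009, -1.0, 0.017], [0.652, -0.019, -0.758]]
```

View pics/s2.png

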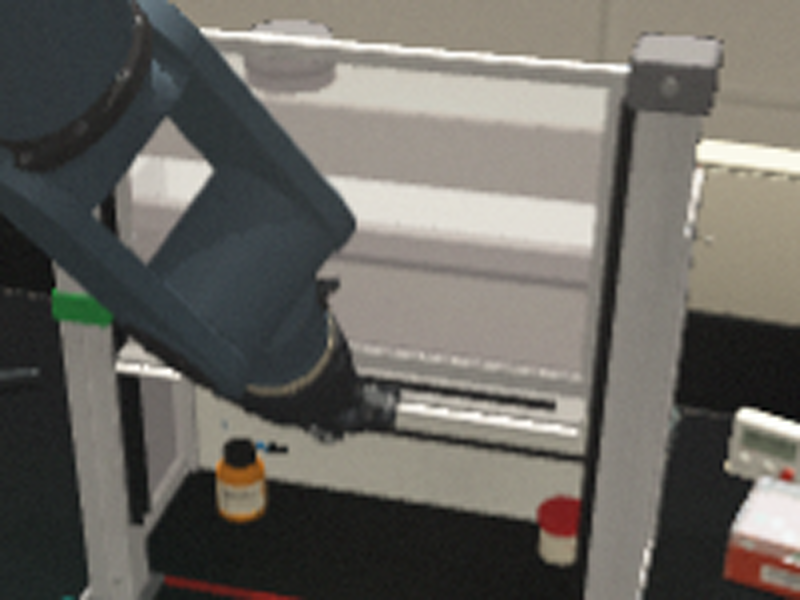

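The view shows the lip's left end near crop (120,362), below the clip at (82,307), and its right part at (500,420). The fingers are under the lip. I'll now work out the heights.

```bash
cat > lip.py <<'E'
from h import *; from kin import *
e=ER.apply([1,0,0])
def onx(s,u,v,ex):
    o,d=ray(s,u,v); k=(ex-(o-O)@e)/(d@e); return ER.inv().apply(o+k*d-O)
def lip(s,cols,v0,v1):
    for u in cols:
        g=s['image'][v0:v1,u].mean(1).astype(int); k=int(g.argmax())+v0
        zs=[pt(s,u,v) for v in range(k-1,k+2)]
        print(u,k,g.tolist(),'ray z',onx(s,u,k,-.036).round(4),'depth',[ER.inv().apply(p-O).round(3).tolist() for p in zs])
E
python3 - <<'E'
from lip import *
s0=dict(np.load('side0.npz')); s=dict(np.load('s2.npz'))
print('before');lip(s0,[221,222,300,310,320],190,218)
print('now');lip(s,[215,217,219,221],155,168); lip(s,[290,300,310,320],165,185)
print('arrow'); 
h=cv2.cvtColor(s0['image'],cv2.COLOR_RGB2HSV); m=cv2.inRange(h,(45,90,40),(80,255,255))[135:160,190:225]
for r in m: print(''.join('#' if x else '.' for x in r))
E
```

```text
before
221 195 [159, 179, 179, 153, 134, 212, 196, 64, 63, 101, 108, 102, 107, 94, 75, 62, 66, 66, 75, 84, 95, 104, 108, 106, 103, 96, 77, 66] ray z [-0.036   0.1491  0.1247] depth [[-0.035, 0.149, 0.128], [-0.037, 0.149, 0.125], [-0.043, 0.146, 0.126]]
222 195 [162, 179, 180, 167, 156, 227, 218, 101, 89, 108, 107, 104, 85, 52, 32, 30, 29, 29, 34, 35, 41, 39, 51, 71, 80, 73, 67, 64] ray z [-0.036   0.1459  0.1253] depth [[-0.033, 0.147, 0.127], [-0.039, 0.145, 0.127], [-0.037, 0.146, 0.122]]
300 208 [141, 140, 139, 141, 137, 167, 158, 121, 120, 123, 152, 144, 72, 41, 108, 165, 163, 153, 224, 211, 88, 27, 27, 27, 27, 27, 28, 25] ray z [-0.036  -0.0919  0.125 ] depth [[-0.036, -0.092, 0.128], [-0.04, -0.093, 0.128], [-0.039, -0.093, 0.124]]
310 210 [141, 142, 142, 142, 142, 139, 146, 156, 136, 120, 122, 145, 172, 130, 40, 46, 135, 182, 155, 225, 242, 177, 59, 25, 25, 26, 26, 25] ray z [-0.036  -0.1208  0.1238] depth [[-0.037, -0.121, 0.128], [-0.039, -0.121, 0.126], [-0.038, -0.121, 0.122]]
320 212 [142, 142, 142, 143, 143, 132, 123, 133, 157, 142, 117, 119, 118, 152, 159, 104, 51, 103
[... 1953 characters left out ...]
................
...................................
........#..........................
........####..........#............
........###############............
........###############............
........################...........
........#################..........
........#################..........
........################...........
...............########............
....................#..............
...................................
...................................
...................................
...................................
...................................
...................................
...................................
...................................
```

```bash
python3 - <<'E'
from lip import *
s0=dict(np.load('side0.npz'))
E_=lambda p:ER.inv().apply(p-O).round(4)
Q=[]
for v in range(143,151): print(v,[E_(pt(s0,u,v))[[0,2]].tolist() for u in(202,206,210,213)])
for k in range(3):
    s=manip.snapshot('side')
    for v in(146,147,148): Q.append([pt(s,u,v) for u in range(207,213)])
print('med rows146-148',E_(np.median(np.array(Q).reshape(-1,3),0)))
for ex in(-.026,-.022,-.018): print(ex,onx(s0,214.3,147.5,ex).round(4), 'clip top/bot at u=201', onx(s0,201,142.7,ex)[2].round(4),onx(s0,201,149.5,ex)[2].round(4))
# lip: top edge rows / underside by depth, many cols
for u in range(286,326,3):
    c=[E_(np.mean([pt(s,u,v)],0)) for v in range(160,186)]
    f=[p[2] for p in c if -.045<p[0]<-.032]; tp=[p[2] for p in c if -.03<p[0]<-.012]
    print(u,np.round(f,3).tolist(),'top',np.round(np.median(tp),4))
E
```

```text
143 [[-0.0263, 0.2884], [-0.0213, 0.2872], [-0.0208, 0.2886], [-0.0117, 0.2846]]
144 [[-0.0222, 0.2827], [-0.0242, 0.2857], [-0.0252, 0.288], [-0.01, 0.2804]]
145 [[-0.0267, 0.2822], [-0.0229, 0.2817], [-0.0276, 0.2862], [-0.0127, 0.2787]]
146 [[-0.0251, 0.278], [-0.0241, 0.2791], [-0.9399, 0.8234], [-0.0121, 0.2751]]
147 [[-0.0251, 0.2747], [-0.0258, 0.2769], [-0.0233, 0.2772], [-0.0235, 0.2787]]
148 [[-0.028, 0.2732], [-0.0236, 0.2723], [-0.024, 0.2744], [-0.0261, 0.277]]
149 [[-0.024, 0.2675], [-0.0232, 0.2688], [-0.0256, 0.2721], [-0.0124, 0.2655]]
150 [[-0.0201, 0.2618], [-0.0242, 0.2662], [-0.0242, 0.268], [-0.0082, 0.2596]]
med rows146-148 [-0.0251  0.1765  0.2774]
-0.026 [-0.026   0.1613  0.2791] clip top/bot at u=201 0.2887 0.2666
-0.022 [-0.022   0.1631  0.2767] clip top/bot at u=201 0.2864 0.2642
-0.018 [-0.018   0.165   0.2743] clip top/bot at u=201 0.2841 0.2618
286 [0.251, 0.248, 0.244, 0.243, 0.241] top 0.2514
289 [0.25, 0.247, 0.245, 0.24, 0.24] top 0.2514
292 [0.252, 0.244, 0.243, 0.241] top 0.2513
295 [0.249, 0.245, 0.245, 0.241] top 0.2498
298 [0.252, 0.251, 0.246, 0.245, 0.244, 0.242] top 0.2517
301 [0.251, 0.249, 0.245, 0.243, 0.241] top 0.2508
304 [0.25, 0.247, 0.245, 0.244, 0.24] top 0.251
307 [0.25, 0.25, 0.244, 0.241] top 0.251
310 [0.249, 0.246, 0.243, 0.241, 0.238] top 0.2495
313 [0.251, 0.246, 0.244, 0.243, 0.241] top 0.2512
316 [0.249, 0.245, 0.243, 0.244, 0.242] top 0.2515
319 [0.25, 0.246, 0.244, 0.243, 0.24] top 0.2502
322 [0.25, 0.247, 0.244, 0.244, 0.244] top 0.2503
325 [0.251, 0.249, 0.248, 0.244, 0.243, 0.24] top 0.2508
```

>>> drive_tool(plan=[[0.0035,0,-0.0041,0,0,0,-1],[0.0035,0,-0.0041,0,0,0,-1],[0.0035,0,-0.0041,0,0,0,-1],[0.0035,0,-0.0041,0,0,0,-1],[0.0035,0,-0.0041,0,0,0,-1],[0.0033,0,-0.0038,0,0,0,-1],[0,0,0,0,0,0,-1]])

```text
t: 9.55
tcp_pos: [0.5648, -0.0834, 0.2497]
tool_rot: [0.937, 0.032, 0.348, -0.022]
force: [-4.9, 0.8, -1.2]
finger_gap: -0.002
gripper_force: 2.1
```

```bash
python3 st.py; cat >> lip.py <<'E'
def liptop(s,zg):
    # depth points on the lip's top face (enc x between -.03 and -.012)
    e_=[]; 
    for u in range(286,326):
        _,vg=proj(s,O+ER.apply([-.02,(300-u)*.0028-.087,zg]))
        for v in range(int(vg)-12,int(vg)+12):
            p=ER.inv().apply(pt(s,u,v)-O)
            if -.03<p[0]<-.012 and abs(p[2]-zg)<.02: e_.append(p[2])
    e_=np.array(e_); print('n',len(e_),'top',np.median(e_).round(4),'lip mid',(np.median(e_)-.006).round(4))
E
python3 - <<'E'
from lip import *
for k in range(2): liptop(manip.snapshot('side'),.283)
E
```

```text
9.55 q [-0.546, 0.339, 2.055, 1.246, 0.427, -0.132] enc [-0.0389  0.0063  0.2497] F [-4.9  0.8 -1.2]
tool in enc [[0.758, 0.005, 0.653], [-0.009, -1.0, 0.019], [0.653, -0.02, -0.757]]
n 143 top 0.2831 lip mid 0.2771
n 137 top 0.2829 lip mid 0.2769
```

```bash
python3 - <<'E'
from lip import *
q0=[-.555,.23,2.07,.81,.47,.2]
for head in(4,-4):
 for tilt in(22,26,30,34,38):
  T=toolR(tilt,head); q=q0
  for pe in([-.1,0,.22],[-.205,-.034,.2],[-.205,-.034,.1],[-.205,-.034,.022],[-.10,-.034,.022],[.035,-.034,.022]):
    q,e2=ik(pe,T,q); print(head,tilt,pe,q.round(2),round(e2,3) if e2>.002 else 'ok')
s=dict(np.load('s2.npz'))
for n,u,v in(('bottle',185+241/4,70+515/4),('jar',185+560/4,70+558/4)): print(n,ER.inv().apply(onz(s,u,v,0)-O).round(3))
E
```

```text
4 22 [-0.1, 0, 0.22] [-0.52  0.32  2.    0.42  0.54  0.65] ok
4 22 [-0.205, -0.034, 0.2] [-0.79  0.27  2.21  0.64  0.49  0.16] ok
4 22 [-0.205, -0.034, 0.1] [-0.79  0.57  2.31  1.54  0.29 -0.79] ok
4 22 [-0.205, -0.034, 0.022] [-0.79  0.82  2.34  2.32  0.4  -1.61] ok
4 22 [-0.1, -0.034, 0.022] [-0.59  0.78  2.09  1.73  0.24 -0.79] ok
4 22 [0.035, -0.034, 0.022] [-0.43  0.82  1.77  0.71  0.28  0.41] ok
4 26 [-0.1, 0, 0.22] [-0.55  0.32  2.04  0.59  0.47  0.46] ok
4 26 [-0.205, -0.034, 0.2] [-0.84  0.28  2.25  0.86  0.47 -0.09] ok
4 26 [-0.205, -0.034, 0.1] [-0.84  0.6   2.35  1.84  0.37 -1.14] ok
4 26 [-0.205, -0.034, 0.022] [-0.84  0.87  2.38  2.39  0.53 -1.75] ok
4 26 [-0.1, -0.034, 0.022] [-0.62  0.8   2.13  2.06  0.32 -1.15] ok
4 26 [0.035, -0.034, 0.022] [-0.45  0.82  1.81  1.13  0.24 -0.02] ok
4 30 [-0.1, 0, 0.22] [-0.58  0.32  2.09  0.82  0.42  0.22] ok
4 30 [-0.205, -0.034, 0.2] [-0.89  0.29  2.3   1.09  0.48 -0.36] ok
4 30 [-0.205, -0.034, 0.1] [-0.89  0.64  2.4   2.02  0.47 -1.39] ok
4 30 [-0.205, -0.034, 0.022] [-0.89  0.92  2.42  2.41  0.65 -1.84] 0.006
4 30 [-0.1, -0.034,
[... 2368 characters left out ...]
 -1.41] 0.069
-4 34 [-0.205, -0.034, 0.022] [-0.86  0.92  2.42  2.47  0.66 -1.75] 0.098
-4 34 [-0.1, -0.034, 0.022] [-0.63  0.87  2.23  2.55  0.56 -1.54] ok
-4 34 [0.035, -0.034, 0.022] [-0.44  0.85  1.91  2.27  0.27 -1.03] ok
-4 38 [-0.1, 0, 0.22] [-0.57  0.33  2.2   1.55  0.3  -0.39] ok
-4 38 [-0.205, -0.034, 0.2] [-0.93  0.34  2.42  1.72  0.49 -0.92] 0.005
-4 38 [-0.205, -0.034, 0.1] [-0.89  0.66  2.42  2.13  0.52 -1.39] 0.128
-4 38 [-0.205, -0.034, 0.022] [-0.9   0.94  2.42  2.4   0.69 -1.74] 0.154
-4 38 [-0.1, -0.034, 0.022] [-0.65  0.92  2.27  2.59  0.71 -1.61] ok
-4 38 [0.035, -0.034, 0.022] [-0.46  0.87  1.95  2.47  0.38 -1.24] ok
bottle [0.127 0.132 0.   ]
jar [ 0.14  -0.144  0.   ]
```

>>> drive_tool(plan=[[-0.0035,0,0.0041,0,0,0,-1],[-0.0065,0,0.0076,0,0,0,-1],[-0.0065,0,0.0076,0,0,0,-1],[-0.013,0,0.0025,0,0,0,-1],[-0.015,0,-0.013,0,0,0,-1],[-0.015,0,-0.013,0,0,0,-1],[-0.015,0,-0.013,0,0,0,-1]])

```text
t: 10.35
tcp_pos: [0.4992, -0.0899, 0.2152]
tool_rot: [0.936, 0.031, 0.35, -0.021]
force: [0.0, 0.8, 0.1]
finger_gap: 0.0
gripper_force: 0.0
```

```bash
python3 st.py; python3 - <<'E'
from lip import *
for k in range(2): liptop(manip.snapshot('side'),.283)
E
```

```text
10.35 q [-0.668, 0.366, 2.238, 1.62, 0.47, -0.651] enc [-0.1047  0.0044  0.2152] F [0.  0.8 0.1]
tool in enc [[0.754, 0.002, 0.656], [-0.009, -1.0, 0.014], [0.656, -0.017, -0.754]]
n 136 top 0.2828 lip mid 0.2768
n 137 top 0.2831 lip mid 0.2771
```

>>> drive_tool(plan=[[0,0,0,0,-8,0,0.2],[0,0,0,0,-8,0,0.2],[-0.018,0.0077,-0.0085,0,0,0,0.2],[-0.018,0.0077,-0.0085,0,0,0,0.2],[-0.018,0.0077,-0.0085,0,0,0,0.2],[-0.018,0.0077,-0.0085,0,0,0,0.2],[-0.018,0.0077,-0.0085,0,0,0,0.2],[0,0,0,0,0,0,0.2]])

```text
t: 11.25
tcp_pos: [0.4047, -0.1292, 0.1937]
tool_rot: [0.953, 0.035, 0.3, -0.035]
force: [0.5, 0.2, 0.3]
finger_gap: 0.599
gripper_force: 0.0
```

```bash
python3 st.py
```

```text
11.25 q [-0.958, 0.346, 2.347, 1.332, 0.56, -0.668] enc [-0.2018 -0.0282  0.1937] F [0.5 0.2 0.3]
tool in enc [[0.819, 0.019, 0.573], [-0.011, -0.999, 0.048], [0.573, -0.046, -0.818]]
```

>>> drive_tool(plan=[[0,0,0,-1,-3,0,0.2],[0,0,0,-1,-3,0,0.2],[0,0,0,-1,-3,0,0.2],[0,0,0,0,0,0,0.2]])

```text
t: 11.65
tcp_pos: [0.4072, -0.1273, 0.1949]
tool_rot: [0.973, 0.034, 0.226, -0.007]
force: [0.0, 0.3, -0.0]
finger_gap: 0.603
gripper_force: 0.0
```

```bash
python3 st.py
```

```text
11.65 q [-0.808, 0.292, 2.257, 0.902, 0.445, -0.106] enc [-0.1992 -0.0264  0.1949] F [ 0.   0.3 -0. ]
tool in enc [[0.898, 0.0, 0.44], [0.001, -1.0, -0.002], [0.44, 0.002, -0.898]]
```

>>> drive_tool(plan=[[-0.008,0.0008,0.0152,0,0,0,0.2],[-0.008,0.0008,0.0152,0,0,0,0.2],[-0.008,0.0008,0.0152,0,0,0,0.2],[-0.008,0.0008,0.0152,0,0,0,0.2],[-0.008,0.0008,0.0152,0,0,0,0.2],[-0.008,0.0008,0.0152,0,0,0,0.2],[-0.008,0.0008,0.0152,0,0,0,0.2],[-0.008,0.0008,0.0152,0,0,0,0.2],[-0.008,0.0008,0.0152,0,0,0,0.2],[-0.008,0.0008,0.0152,0,0,0,0.2]])

```text
t: 12.65
tcp_pos: [0.4003, -0.1367, 0.0206]
tool_rot: [0.974, 0.032, 0.225, -0.006]
force: [-0.4, -0.7, 0.2]
finger_gap: 0.599
gripper_force: 0.0
```

```bash
python3 st.py;  python3 - <<'E'
from h import *
save(manip.snapshot('top'),'t3',(170,100,370,250),4)
E
```

```text
12.65 q [-0.844, 0.878, 2.386, 2.403, 0.537, -1.765] enc [-0.2067 -0.0353  0.0206] F [-0.4 -0.7  0.2]
tool in enc [[0.899, -0.005, 0.438], [-0.003, -1.0, -0.004], [0.438, 0.002, -0.899]]
```

View pics/t3.png

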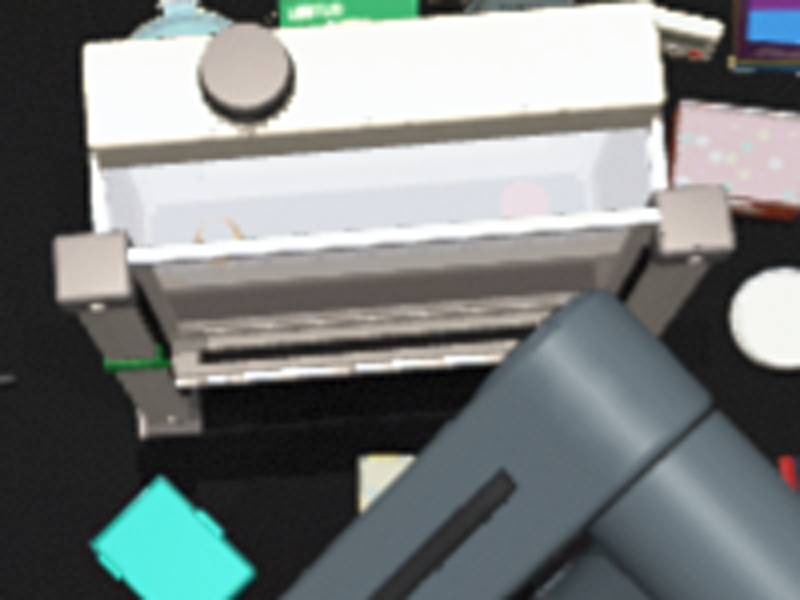

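The top view shows the arm over the box, the lip clear of the gripper, and the green clip level with the sash's left end. Now I push.

>>> drive_tool(plan=[[0.009,0,0.0044,0,0,0,0.2],[0.009,0,0.0044,0,0,0,0.2],[0.009,0,0.0044,0,0,0,0.2],[0.009,0,0.0044,0,0,0,0.2],[0.009,0,0.0044,0,0,0,0.2],[0.009,0,0.0044,0,0,0,0.2],[0.009,0,0.0044,0,0,0,0.2],[0.009,0,0.0044,0,0,0,0.2],[0.009,0,0.0044,0,0,0,0.2],[0.009,0,0.0044,0,0,0,0.2]])

```text
t: 13.7
tcp_pos: [0.5001, -0.1288, 0.0218]
tool_rot: [0.974, 0.032, 0.224, -0.007]
force: [-1.7, -0.9, 0.1]
finger_gap: 0.598
gripper_force: 0.5
```

```bash
python3 st.py;  python3 - <<'E'
from h import *
save(manip.snapshot('side'),'s4',(185,130,385,280),4)
E
```

```text
13.7 q [-0.629, 0.804, 2.148, 2.092, 0.329, -1.188] enc [-0.1065 -0.0345  0.0218] F [-1.7 -0.9  0.1]
tool in enc [[0.899, -0.004, 0.438], [-0.004, -1.0, -0.002], [0.438, 0.0, -0.899]]
```

View pics/s4.png

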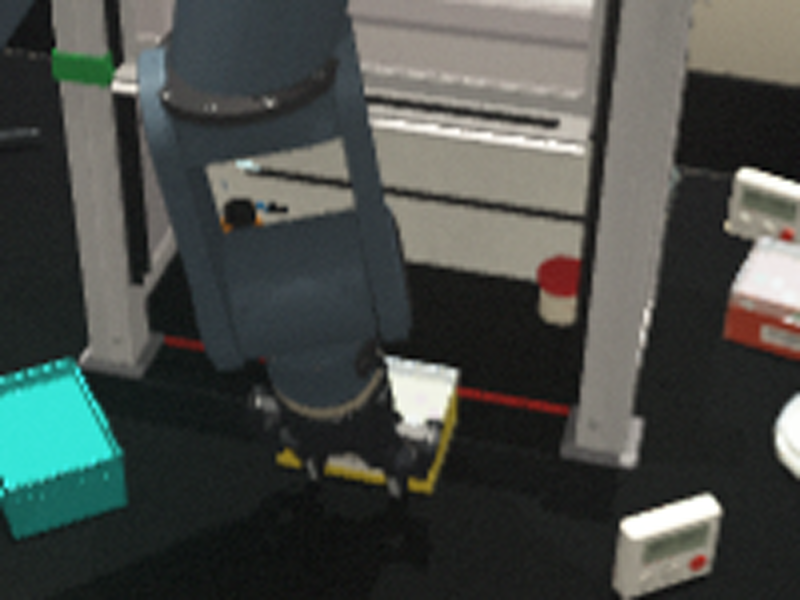

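The view shows the box square against both fingers at (315,470) and (400,485), just short of the red line. I'll tilt the wrist back for clearance under the lip and then keep pushing.

>>> drive_tool(plan=[[0,0,0,0,3,0,0.2],[0,0,0,0,3,0,0.2],[0,0,0,0,3,0,0.2],[0,0,0,0,3,0,0.2],[0,0,0,0,3,0,0.2]])

```text
t: 14.25
tcp_pos: [0.4999, -0.1295, 0.022]
tool_rot: [0.936, 0.031, 0.351, -0.01]
force: [-1.1, 0.5, -0.2]
finger_gap: 0.596
gripper_force: 0.0
```

```bash
python3 st.py
```

```text
14.25 q [-0.75, 0.958, 2.289, 2.407, 0.793, -1.681] enc [-0.1069 -0.0352  0.022 ] F [-1.1  0.5 -0.2]
tool in enc [[0.753, -0.005, 0.657], [-0.002, -1.0, -0.005], [0.657, 0.002, -0.753]]
```

>>> drive_tool(plan=[[0.0075,0,0.0066,0,0,0,0.2],[0.0075,0,0.0066,0,0,0,0.2],[0.0075,0,0.0066,0,0,0,0.2],[0.0075,0,0.0066,0,0,0,0.2],[0.0075,0,0.0066,0,0,0,0.2],[0.0075,0,0.0066,0,0,0,0.2],[0.0075,0,0.0066,0,0,0,0.2],[0.0075,0,0.0066,0,0,0,0.2],[0.0075,0,0.0066,0,0,0,0.2],[0.0075,0,0.0066,0,0,0,0.2]])

```text
t: 15.25
tcp_pos: [0.5993, -0.1222, 0.021]
tool_rot: [0.936, 0.031, 0.349, -0.011]
force: [-1.9, -0.1, 1.4]
finger_gap: 0.6
gripper_force: 0.8
```

```bash
python3 st.py
```

```text
15.25 q [-0.571, 0.898, 2.055, 2.338, 0.571, -1.362] enc [-0.0071 -0.0348  0.021 ] F [-1.9 -0.1  1.4]
tool in enc [[0.756, -0.004, 0.655], [-0.003, -1.0, -0.003], [0.655, -0.0, -0.756]]
```

>>> drive_tool(plan=[[0.0075,0,0.0065,0,0,0,0.2],[0.0075,0,0.0065,0,0,0,0.2],[0.0075,0,0.0065,0,0,0,0.2],[0.006,0,0.0052,0,0,0,0.2],[0.003,0,0.0026,0,0,0,0.2],[0,0,0,0,0,0,0.2]])

```text
t: 15.85
tcp_pos: [0.6412, -0.1192, 0.0209]
tool_rot: [0.936, 0.031, 0.35, -0.012]
force: [-0.6, 0.9, -0.1]
finger_gap: 0.595
gripper_force: 0.0
```

```bash
python3 st.py;  python3 - <<'E'
from h import *
s=manip.snapshot('side'); np.savez('s5.npz',**s); save(s,'s5',(205,120,345,230),5)
E
```

```text
15.85 q [-0.517, 0.894, 1.956, 2.275, 0.494, -1.23] enc [ 0.0349 -0.0348  0.0209] F [-0.6  0.9 -0.1]
tool in enc [[0.755, -0.003, 0.656], [-0.003, -1.0, -0.002], [0.656, -0.001, -0.755]]
```

View pics/s5.png

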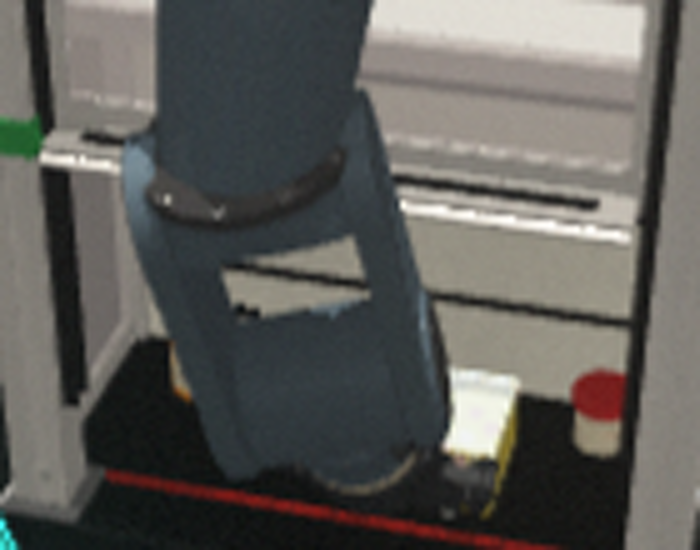

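The view shows the box beyond the red line, its near right corner at (487,517), and the jar at (600,415) untouched. I'll withdraw and check.

>>> drive_tool(plan=[[-0.0075,0,-0.0066,0,0,0,0.2],[-0.015,0,-0.013,0,0,0,0.2],[-0.015,0,-0.013,0,0,0,0.2],[-0.015,0,-0.013,0,0,0,0.2],[-0.015,0,-0.013,0,0,0,0.2],[-0.015,0,-0.013,0,0,0,0.2],[-0.015,0,-0.013,0,0,0,0.2],[-0.002,0,-0.028,0,0,0,0.2],[-0.002,0,-0.028,0,0,0,0.2],[0,0,0,0,0,0,0.2]])

```text
t: 16.9
tcp_pos: [0.4699, -0.1301, 0.0616]
tool_rot: [0.937, 0.029, 0.348, -0.012]
force: [0.4, -0.5, -0.9]
finger_gap: 0.604
gripper_force: 0.0
```

```bash
python3 st.py;  python3 - <<'E'
from lip import *
s=manip.snapshot('side'); np.savez('s6.npz',**s); save(s,'s6',(205,120,345,230),5)
liptop(s,.283)
E
```

```text
16.9 q [-0.818, 0.865, 2.365, 2.329, 0.771, -1.664] enc [-0.1367 -0.0336  0.0616] F [ 0.4 -0.5 -0.9]
tool in enc [[0.757, -0.007, 0.653], [-0.007, -1.0, -0.002], [0.653, -0.003, -0.757]]
n 141 top 0.283 lip mid 0.277
```

View pics/s6.png

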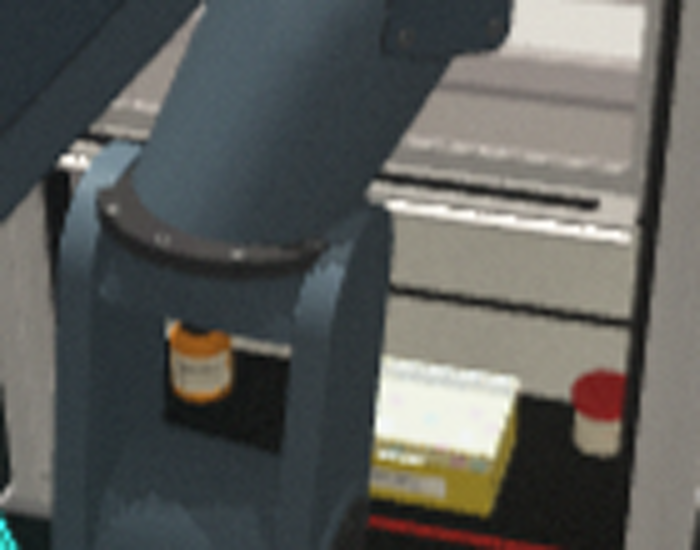

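The box's near bottom edge runs from (370,494) to (490,517). The red line is visible in front of it from (370,520) to (540,548), with bare worktop between them. Now the margin.

```bash
python3 - <<'E'
from lip import *
s=dict(np.load('s6.npz'))
w=lambda a,b,z:ER.inv().apply(onz(s,205+a/5,120+b/5,z)-O).round(4).tolist()
print('wall foot',w(372,495,0),w(489,517,0)); print('lid near top edge',w(380,440,.05),w(495,459,.05)); print('line rear edge',w(375,516,0),w(480,537,0))
E
```

```text
wall foot [0.0504, -0.0104, 0.0] [0.0489, -0.0879, 0.0]
lid near top edge [0.045, -0.0165, 0.05] [0.0453, -0.0902, 0.05]
line rear edge [0.0303, -0.0176, 0.0] [0.028, -0.0864, 0.0]
```

The lid edge is about 15 mm behind the line, the lip is at 0.277 m against the arrow at about 0.277 m, and the robot is touching nothing.

```bash
python3 -c "
from station import manip
print(manip.sign_off())"
```

```text
the job is handed in; nothing more can be done
None
```

The job is handed in: the window's lip is level with the green arrow to within about 1 mm as measured, the whole yellow box is about 15 mm behind the red line, and I never touched the bottle, jar, timer or marker.

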